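# Clamp a tube sample in the bench tube clamp

## Robot

A 7-joint arm with a two-finger parallel gripper is mounted at the origin on a cart in front of the work surface, level with it; the furniture and walls round the work are solid. World frame = base frame: x ahead of the robot, y to its left, z up, the work surface at z = 0. Lengths are in mm, angles in rad, forces in N, time in s.
With the tool pointing down it reaches from about 400 to 875 mm from the base axis. Payload 6.5 kg.
Tool frame: the origin (TCP) lies on the front face of the gripper's body, between the roots of the fingers; the fingertips stand 64 mm ahead of it and the grasp point (between the pads) lies 45 mm ahead of it (r.grip_point_offset is the distance from the TCP to the grasp point, in mm); z points along the fingers, y is the line along which they close (so a half turn about z gives the same grasp; the last joint's range is limited). The gripper opens to 88 mm and grips with 3 to 60 N. Pads are 18 mm wide; open, the fingers measure 123 mm over their backs; the gripper's body (75 mm by 187 mm) begins 45 mm behind the grasp point.
Start: joints at [1.139, 0.536, -0.004, 1.538, 0.003, 1.067, -0.071], TCP at [232.5, -606.988, 302.716] pointing down, gripper open.
Joint ranges: [-2.7, 2.7], [-0.37, 2.16], [-1.27, 1.26], [0.24, 2.4], [-1.31, 4.45], [0.19, 1.91], [-2.76, 2.76]. Speed limits (rad/s): [2.39, 2.39, 3.14, 3.14, 3.14, 3.14, 3.14].

## Interface

Orientations are given as a unit quaternion [x, y, z, w].
In Python, from station import r gives the robot as it stands.
- The arm moves only by the shell command python3 -m handwheel 'ROWS' [FORCE]. ROWS is JSON, one flat list of numbers, 7 for each row, row after row: the shift along the tool's x, y, z in units of 0.75 m (1.0 is 0.75 m), then the turn, a rotation vector about the tool's x, y, z in units of 360 degrees (1.0 is 360 degrees), then the opening in per cent of the stroke, from 0 (shut) to 100 (fully open). In form: [x, y, z, wx, wy, wz, fingers, x, y, z, wx, wy, wz, fingers, ...]. A call has exactly 8 rows; each row is the pose to reach, as a shift and turn from the pose commanded when the call began, along the tool's axes at that moment, turning the shorter way round; what a row does not reach only later rows make up. A row lasts 1/12 s, in which the tool goes at most 41.7 mm and 7.16 degrees, less where a joint would pass 70% of its speed; a pose out of reach is approached as far as the arm can. A call with a number of a shift or a turn outside -1 to 1 is refused whole. A call with a gripper value outside its range is refused whole. The fingers move at their own pace and stop on an object; FORCE is the grip in N (left out, the last holds). Time passes only in rows, so rows that repeat a pose let the fingers close, or fill a call up. It gives the time, the measured TCP pose, the force, the opening and the grip force at its end, in the units of the state.
- r.observe(): the state, without advancing time (a new reading comes with each control period).
- r.read_camera(name): name is "scene" or "top" or "wrist"; returns a dict with "frame" (480x640x3 uint8, red, green, blue), "depth" (480x640 float32, mm along the optical axis (not along the pixel's ray), 0 where there is no reading), "fx", "fy", "cx", "cy" (pixels), "eye" and "attitude" of the camera in the world; the wrist camera has in their place "tool_from_camera" (4x4, takes a point from camera to tool coordinates, whose origin is the TCP and whose axes are the flange's). Camera axes: x right, y down, z forward; pixel columns grow to the right and rows downward; lengths in mm; the calibration is good to about 2 mm. A picture is of the moment at which its call begins: read the wrist's pose just before it.
- r.close_job(): hands the job in; it is judged then, once.
The state is a dict: "clock": time; "joint_positions": joint angles; "qvel": joint speeds; "tau": joint torques, N m; "tool_pos": TCP position; "tcp_rot": TCP orientation; "ft_force": force on the tool from outside, world axes, zero at the start; "wrist_torque": the same for the moment, N m; "width": opening from 0.0 (shut) to 1.0 (fully open); "grip_force": force on a finger pad.
Only numpy, scipy, OpenCV 4.12 (cv2) and the standard library are available. Lean on these libraries where they do the work, as an engineer would, in place of code of your own. Each camera call takes 0.05 s, during which the arm holds its last target. There are 200 camera calls.

## Task

Take the steel tube off its grey rest and lay it in the open bench clamp, with about the same length standing out on either side. Then swing the clamp's hinged half over the tube until it is fully shut, and only after that swing the loose bolt up past upright so that it drops into the slot of the fork and stays there. Do not push the other things on the worktop about.

Things in the scene. Friction and masses are not known exactly. Their poses are not given: they have to be found in the camera images.
- tube: plain steel tube, 30 mm across, 180 mm long, both ends alike, about 0.18 kg, lying level. Origin at its middle, on its axis; its own y axis runs along the tube. At the start it lies on the rest, axis 42 mm above the worktop; 59 mm of it hang free beyond the rest on either side.
- rest: fixed grey plastic rest: base 64 mm across by 62 mm along the tube, 8 mm thick, with two half-round horns, 10 mm thick along the tube, 22 mm either side of its middle (tops about 36 mm high). Origin at the centre of its underside; y runs along the tube.
- clamp: bench tube clamp fixed to the worktop: grey plate 120 x 70 x 10 mm (x -66 to +54 mm) with an aluminium half-round saddle 30 mm wide along y, inner radius 16 mm, rims 43 mm high, outside within x +-23 mm. Origin on the worktop under the saddle's middle, z up; y is the clamped tube's direction. The upper half's hinge stands at +x, the loose bolt at -x.
- clamp_seat (a point): where the middle of the tube's axis comes to lie in the saddle: clamp frame (0, 0, 47 mm); axes as the clamp's.
- strap_hinge (a point): middle of the hinge pin of the upper half, clamp frame (36, 0, 48 mm); the pin runs along the clamp's y. Its cheeks reach out to y +-25 mm, 55 mm high, at x = 28 to 44 mm.
- strap (a joint): angle (rad) of the steel hinged upper half, a half-round strap 32 mm wide ending in a fork: 0 = shut over the tube (stop), pi/2 = upright, about 2.1 to 2.5 at the start (lying back to the clamp's +x), 2.6 = rear stop. The hinge is stiff: it stays where left and needs 2 to 4 N at the fork all the way. Shut, it clears the tube by about 1 mm.
- strap_fork (a point): middle of the slot in the fork at the free end of the hinged half, 88 mm from the hinge pin. Fork 32 mm wide over its two prongs (along the clamp's y), 10 mm thick; slot 14 mm wide, open at the end; the prongs reach 12 mm beyond this point and begin 18 mm before it. Shut, it lies at clamp frame (-52, 0, 51 mm).
- bolt_pivot (a point): middle of the pivot pin of the swing bolt, clamp frame (-48, 0, 28 mm); the pin runs along the clamp's y. Its clevis reaches out to y +-16 mm, 35 mm high, at x = -56 to -40 mm.
- bolt (a joint): angle of the swing bolt, rad: 0 = at rest, pointing to the clamp's -x and 0.2 above level (stop); 1.37 = upright; 1.62 = leaning inwards in the fork's slot (stop). It swings freely: let go before upright it falls back to 0, let go beyond upright it falls into the slot and stays. About 0.09 kg.
- bolt_knob (a point): middle of the round steel knob nut on the bolt: 22 mm across, 27 mm long along the bolt, 58.5 mm from the pivot (about 40 mm above the worktop at rest). A 25 mm washer sits at its inner end; the bolt's shank is 10 mm thick.
- timer: bystander: white lab timer, 64 x 64 x 18 mm; leave alone.
- paste_pot: bystander: round pot with a red lid, 58 mm across, 50 mm high; leave alone.
- mould_cup: bystander: round open silicone cup, 40 mm across, 28 mm high; leave alone.
- caliper: bystander: steel vernier caliper, 215 mm long; leave alone.
- brush: bystander: wooden brush, 171 mm long; leave alone.
- clay_block: bystander: block of clay, 61 x 33 x 22 mm; leave alone.
- marker: bystander: black and white marker pen, 136 mm long; leave alone.

How it is judged (in metres and radians):
On the way, in this order (a step that is already met when the one before it is completed fails the run):
1. the tube lies in the clamp's saddle, about centred, the hinged half still open (x of tube in the frame of clamp_seat between -0.005 and 0.005 m and z of tube in the frame of clamp_seat between -0.005 and 0.005 m and y of tube in the frame of clamp_seat between -0.025 and 0.025 m and angle between the y axis of tube and the y axis of clamp, either way round below 0.08 rad and value of joint strap above 1 rad), for 0.2 s.
2. the hinged half is shut over the tube, the bolt not yet up (x of tube in the frame of clamp_seat between -0.005 and 0.005 m and z of tube in the frame of clamp_seat between -0.005 and 0.005 m and y of tube in the frame of clamp_seat between -0.025 and 0.025 m and angle between the y axis of tube and the y axis of clamp, either way round below 0.08 rad and value of joint strap below 0.06 rad and value of joint bolt below 1.2 rad), for 0.2 s.
3. the bolt lies in the fork's slot, over the shut half (x of tube in the frame of clamp_seat between -0.005 and 0.005 m and z of tube in the frame of clamp_seat between -0.005 and 0.005 m and y of tube in the frame of clamp_seat between -0.025 and 0.025 m and angle between the y axis of tube and the y axis of clamp, either way round below 0.08 rad and value of joint strap below 0.06 rad and value of joint bolt above 1.5 rad), for 0.2 s.
At the end, for the whole second after the job is handed in: The tube lies in the saddle (axis within 5 mm of its seat across and in height, within 25 mm of centred lengthwise, within 0.08 rad of the clamp's y), the hinged half is shut (under 0.06 rad), the bolt leans in the fork's slot (over 1.5 rad), and all is at rest (all of step 3 and linear speed of tube below 0.02 m/s and velocity of joint bolt between -0.1 and 0.1 rad/s); the robot touches nothing.
It fails at once if the bolt is swung up before the hinged half is shut (value of joint bolt above 1.5 rad and value of joint strap above 0.3 rad).
It fails at once if a bystander is pushed more than 25 mm (distance of any of timer, paste_pot, mould_cup, caliper, brush, clay_block, marker from where it was at the start of the episode above 0.025 m).
It fails at once if the tube is dropped on the worktop (height (world z) of tube below 0.025 m).
It also fails if it takes over 72 s, if anything falls off the work surface, if the arm or the gripper's body presses on something with over 40 N, if the wrist force passes 120 N, or if a joint passes its speed limit or range.

## Working session

There is one attempt and no reset: what is moved stays moved. The work goes in short steps, Python scripts to look and compute and a shell command to move; the robot and the scene stay as the last step left them, time stands still between calls to the robot, and variables do not carry over. Pictures are saved under pics/ and viewed, at most 10 in all, crops included, and the job is handed in when it is done.

```bash
mkdir -p pics; ls
python3 - <<'E'
from station import r
import cv2,numpy as np,pickle
print(r.observe())
for n in ("scene","top"):
    c=r.read_camera(n); pickle.dump(c,open(f"pics/{n}.pkl","wb"))
    cv2.imwrite(f"pics/{n}0.png",c["frame"][:,:,::-1])
    print(n,{k:c[k] for k in c if k not in("frame","depth")})
E
```

```text
pics
{'clock': 0.0, 'joint_positions': array([ 1.13877382,  0.53718642, -0.00445034,  1.5388335 ,  0.0026039 ,
        1.0672925 , -0.07117568]), 'qvel': array([-0.00106085, -0.0002108 , -0.00131919, -0.00190034,  0.00081568,
       -0.00120798,  0.00068704]), 'tau': array([ 4.11950145e-05, -5.70978069e+01,  9.90932174e-01, -2.51601756e+01,
       -5.62489894e-02,  1.80554087e-02,  1.73566295e-04]), 'tool_pos': array([ 232.3392138 , -606.53291314,  301.84119505]), 'tcp_rot': array([ 9.83308128e-01,  1.81946121e-01, -2.16069836e-04, -8.29300345e-04]), 'ft_force': array([0.12539216, 0.13858848, 0.07539407]), 'wrist_torque': array([-0.01648213,  0.04498995,  0.04547259]), 'grip_force': 0.0, 'width': 0.9994826622156272}
scene {'fx': 506.87336443244783, 'fy': 506.87336443244783, 'cx': 325.38002799425317, 'cy': 241.77739231529372, 'eye': array([ -31.22780937, -996.36238645,  530.72057895]), 'attitude': array([ 0.80510806, -0.31701169,  0.17504179, -0.46974991])}
top {'fx': 582.330635519452, 'fy': 582.330635519452, 'cx': 318.33155843988203, 'cy': 239.6804288078292, 'eye': array([ 333.87250882, -367.15927709, 1059.17858512]), 'attitude': array([-0.6582141 ,  0.74487166, -0.0835753 ,  0.07025371])}
```

View pics/top0.png

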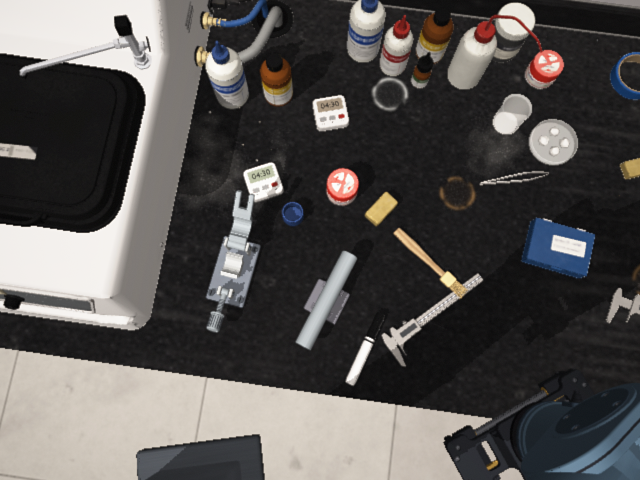

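View pics/scene0.png

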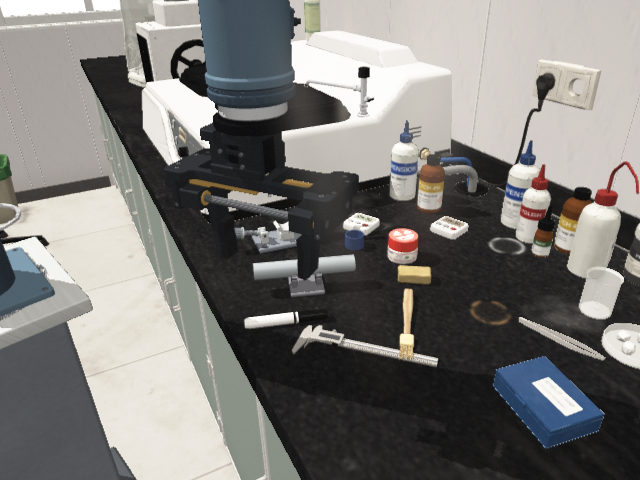

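Top view: tube from about (303,345) to (350,256); clamp saddle near (233,262), fork at (243,200), knob at (214,322). Near it lie the timer (263,181), cup (292,212), pot and marker.

```bash
cat > h.py <<'E'
import numpy as np,pickle,cv2
from scipy.spatial.transform import Rotation as R
def ray(c,u,v):
    d=np.array([(u-c["cx"])/c["fx"],(v-c["cy"])/c["fy"],1.0])
    if "eye" in c: M=R.from_quat(c["attitude"]).as_matrix();e=np.array(c["eye"])
    else:
        T=np.array(c["tool_from_camera"]);W=R.from_quat(c["rot"]).as_matrix();M=W@T[:3,:3];e=W@T[:3,3]+c["pos"]
    return e,M@d
def plane(c,u,v,z):
    e,d=ray(c,u,v); return e+d*(z-e[2])/d[2]
def depth(c,u,v):
    e,d=ray(c,u,v); return e+d*float(c["depth"][int(v),int(u)])
def proj(c,p):
    e,_=ray(c,0,0)
    if "eye" in c: M=R.from_quat(c["attitude"]).as_matrix()
    else: M=R.from_quat(c["rot"]).as_matrix()@np.array(c["tool_from_camera"])[:3,:3]
    q=M.T@(np.array(p)-e); return np.array([c["cx"]+c["fx"]*q[0]/q[2],c["cy"]+c["fy"]*q[1]/q[2]])
E
python3 - <<'E'
from h import *
np.set_printoptions(precision=1,suppress=True)
c=pickle.load(open("pics/top.pkl","rb"))
print("base",proj(c,[0,0,0]),"tcp",proj(c,[232,-607,302]))
for n,u,v in [("tubeA",304,341),("tubeB",347,260),("tubeM",326,300),("knob",214,320),("fork",243,205),("forktip",246,194),("saddle",233,262),("hinge",238,240),("plateLow",210,299),("plateLR",243,306),("cup",292,213),("timer",263,181),("marker",374,312),("markerend",350,382),("pot",342,186)]:
    print(n,"depth",depth(c,u,v),"z0",plane(c,u,v,0))
# tube mask by height from depth
H,W=c["depth"].shape
uu,vv=np.meshgrid(np.arange(W),np.arange(H))
M=R.from_quat(c["attitude"]).as_matrix()
P=np.stack([(uu-c["cx"])/c["fx"],(vv-c["cy"])/c["fy"],np.ones_like(uu)],-1)*c["depth"][...,None]@M.T+c["eye"]
m=(P[...,2]>46)&(P[...,2]<66)&(uu>285)&(uu<365)&(vv>240)&(vv<360)
pts=P[m]; ctr=pts[:,:2].mean(0); _,s,V=np.linalg.svd(pts[:,:2]-ctr)
t=(pts[:,:2]-ctr)@V[0]; w=(pts[:,:2]-ctr)@V[1]
print("tube",ctr,V[0],t.min(),t.max(),w.min(),w.max(),pts[:,2].max(),m.sum(), "mid",ctr+V[0]*(t.min()+t.max())/2)
big=cv2.resize(c["frame"][180:345,180:400,::-1],None,fx=3.6,fy=3.6,interpolation=cv2.INTER_CUBIC)
cv2.imwrite("pics/topcrop.png",big)
E
```

```text
base [116.9 605.6] tcp [516.4 427.9]
tubeA depth [ 382.5 -354.1   56.7] z0 [ 385.2 -353.4    0. ]
tubeB depth [ 511.6 -445.2   59. ] z0 [ 522.1 -449.8    0. ]
tubeM depth [ 447.2 -400.    55.1] z0 [ 453.4 -401.9    0. ]
knob depth [ 437.1 -204.8   51.5] z0 [ 442.4 -196.5    0. ]
fork depth [ 650.3 -269.3    1.6] z0 [ 650.7 -269.1    0. ]
forktip depth [ 672.5 -276.6   -2.8] z0 [ 671.6 -276.8    0. ]
saddle depth [ 538.1 -244.    30.8] z0 [ 544.2 -240.3    0. ]
hinge depth [ 571.4 -259.4   55.5] z0 [ 584.5 -253.4    0. ]
plateLow depth [ 481.2 -192.5    0. ] z0 [ 481.2 -192.5    0. ]
plateLR depth [ 460.8 -251.2    2.7] z0 [ 461.1 -250.9    0. ]
cup depth [ 622.7 -359.1    4.5] z0 [ 623.9 -359.1    0. ]
timer depth [ 687.6 -312.3   16.9] z0 [ 693.4 -311.4    0. ]
marker depth [ 421.2 -485.6   -1. ] z0 [ 421.1 -485.5    0. ]
markerend depth [ 304.7 -424.7   16. ] z0 [ 304.2 -425.6    0. ]
pot depth [ 649.7 -455.2   49.2] z0 [ 665.1 -459.5    0. ]
tube [ 448.9 -401. ] [-0.8  0.6] -91.34875698334928 88.62189331721741 -14.61927885270902 14.210110874251432 61.26449152444502 1650 mid [ 450.  -401.7]
```

View pics/topcrop.png

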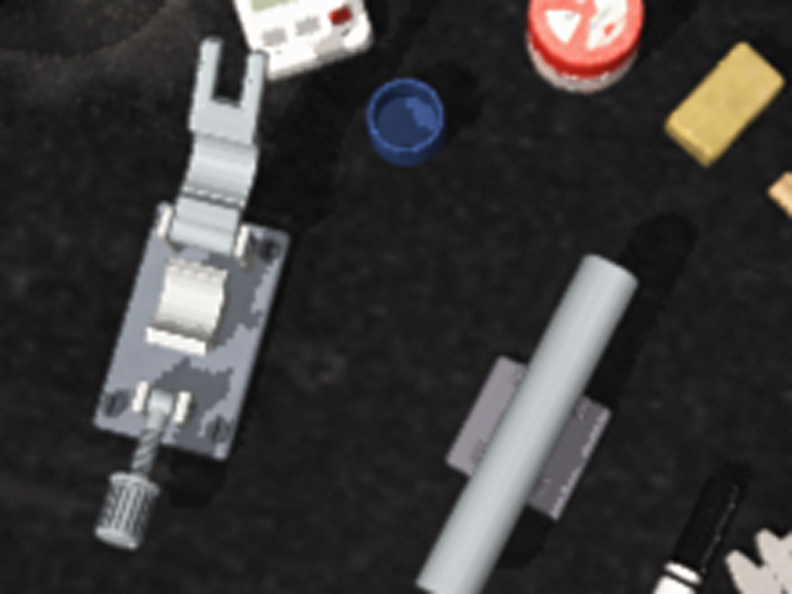

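The crop shows the plate corners near crop px (163,205), (290,235), (215,460) and (95,425). The open fork stands above the timer's near edge, and the cup is clear of it.

Run:
```python
from h import *
np.set_printoptions(precision=3,suppress=True)
c=pickle.load(open("pics/top.pkl","rb"))
H,W=c["depth"].shape
uu,vv=np.meshgrid(np.arange(W),np.arange(H))
M=R.from_quat(c["attitude"]).as_matrix()
P=np.stack([(uu-c["cx"])/c["fx"],(vv-c["cy"])/c["fy"],np.ones_like(uu)],-1)*c["depth"][...,None]@M.T+c["eye"]
crop=lambda x,y:(180+x/3.6,180+y/3.6)
cs=[plane(c,*crop(*p),10)[:2] for p in [(163,205),(290,235),(215,460),(95,425)]]
print("corners",cs,[np.linalg.norm(cs[i]-cs[(i+1)%4]) for i in range(4)])
kn=plane(c,*crop(127,512),46)[:2]  # knob
# strap: high points
m=(P[...,2]>75)&(P[...,2]<150)&(uu>220)&(uu<265)&(vv>180)&(vv<250)
q=P[m];print("strap high",m.sum(),q.mean(0),q[:,2].max())
ctr=sum(cs)/4; ex=(cs[0]+cs[1]-cs[2]-cs[3]);ex/=np.linalg.norm(ex)
print("plate ctr",ctr,"ex",ex,np.degrees(np.arctan2(ex[1],ex[0])),"knob dir",ctr-kn)
k2=(P[...,2]>42)&(P[...,2]<60)&(uu>203)&(uu<226)&(vv>305)&(vv<335)
print("knob pts",k2.sum(),P[k2].mean(0))
o=ctr+6*ex; ey=np.array([-ex[1],ex[0]])
for n,mm in (("knob",k2),("strap",m)):
    L=np.c_[(P[mm][:,:2]-o)@ex,(P[mm][:,:2]-o)@ey,P[mm][:,2]]; print(n,L.mean(0),L.min(0),L.max(0))
print("origin",o)
m=(P[...,2]>46)&(P[...,2]<66)&(uu>285)&(uu<365)&(vv>240)&(vv<360)
p=P[m][:,:2];_,s,V=np.linalg.svd(p-p.mean(0));print("tubedir",V[0],np.degrees(np.arctan2(V[0][1],V[0][0])))
mid=np.array([450,-401.7]);print("grip",mid-62*V[0]*np.sign(-V[0][0]))
```

```text
corners [array([ 590.782, -231.729]), array([ 567.162, -294.719]), array([ 457.477, -245.823]), array([ 482.309, -187.858])] [np.float64(67.27255751591473), np.float64(120.08983266453367), np.float64(63.05941294266851), np.float64(117.00875066545997)]
strap high 390 [ 620.391 -277.751   93.742] 111.33874126296348
plate ctr [ 524.432 -240.032] ex [ 0.92  -0.391] -23.036574901464366 knob dir [ 90.801 -34.249]
knob pts 222 [ 435.92  -205.056   47.849]
knob [-101.14    -2.45    47.849] [-116.497  -13.158   42.11 ] [-79.85    9.237  55.667]
strap [97.066  2.839 93.742] [ 78.924 -12.876  76.793] [121.177  19.828 111.339]
origin [ 529.954 -242.38 ]
tubedir [-0.825  0.565] 145.62945495794253
grip [ 501.175 -436.702]
```

```bash
cat > goal.py <<'E'
# usage: goal.py x y z toolx_deg [tilt about tool y deg]: shift/turn in move units from the measured pose
import sys
from h import *
from station import r
np.set_printoptions(precision=4,suppress=True)
x,y,z,a=map(float,sys.argv[1:5]); t=float(sys.argv[5]) if len(sys.argv)>5 else 0
s=r.observe(); C=R.from_quat(s["tcp_rot"])
G=R.from_euler("z",a,degrees=True)*R.from_euler("x",180,degrees=True)*R.from_euler("y",t,degrees=True)
d=C.inv().apply(np.array([x,y,z])-s["tool_pos"])/750; w=(C.inv()*G).as_rotvec(degrees=True)/360
print("t",round(s["clock"],2),"pos",s["tool_pos"],"q7",s["joint_positions"],"F",s["ft_force"],"w",round(s["width"]*88,1),"g",round(s["grip_force"],1))
print("shift",d,"turn",w)
E
python3 goal.py 501 -437 200 145.6
```

```text
t 0.1 pos [ 232.356  -606.5766  301.9223] q7 [ 1.1388  0.5371 -0.0045  1.5387  0.0026  1.0673 -0.0712] F [ 0.663  -0.0931 -0.4214] w 88.0 g 0.0
shift [ 0.4154 -0.0828  0.136 ] turn [-0.0002 -0.0003 -0.3462]
```

```bash
python3 -m handwheel '[0.2,-0.04,0.05,0,0,-0.1,100, 0.3,-0.06,0.09,0,0,-0.15,100, 0.415,-0.083,0.136,0,0,-0.346,100, 0.415,-0.083,0.136,0,0,-0.346,100, 0.415,-0.083,0.136,0,0,-0.346,100, 0.415,-0.083,0.136,0,0,-0.346,100, 0.415,-0.083,0.136,0,0,-0.346,100, 0.415,-0.083,0.136,0,0,-0.346,100]' 60; python3 goal.py 501 -437 200 145.6
```

```text
clock: 0.77
tool_pos: [501.9, -436.3, 199.8]
tcp_rot: [0.774, 0.633, -0.0, -0.0]
ft_force: [0.7, -0.5, -0.5]
width: 0.999
grip_force: 0.0
t 0.77 pos [ 501.8647 -436.3262  199.8315] q7 [ 0.8247  0.6912 -0.2646  1.5575  0.2109  0.9217  0.2911] F [ 0.7491 -0.454  -0.55  ] w 87.9 g 0.0
shift [-0.0011 -0.001  -0.0002] turn [-0.0001 -0.0001 -0.1861]
```

```bash
python3 -m handwheel '[-0.001,-0.001,0,0,0,-0.186,100, -0.001,-0.001,0,0,0,-0.186,100, -0.001,-0.001,0,0,0,-0.186,100, -0.001,-0.001,0,0,0,-0.186,100, -0.001,-0.001,0,0,0,-0.186,100, -0.001,-0.001,0,0,0,-0.186,100, -0.001,-0.001,0,0,0,-0.186,100, -0.001,-0.001,0,0,0,-0.186,100]'; python3 -m handwheel '[0,0,0,0,0,-0.027,100, 0,0,0,0,0,-0.027,100, 0,0,0,0,0,-0.027,100, 0,0,0,0,0,-0.027,100, 0,0,0,0,0,-0.027,100, 0,0,0,0,0,-0.027,100, 0,0,0,0,0,-0.027,100, 0,0,0,0,0,-0.027,100]'
python3 goal.py 501 -437 87 145.6
python3 - <<'E'
from station import r
from h import *
s=r.observe(); c=dict(r.read_camera("wrist")); c["pos"]=s["tool_pos"];c["rot"]=s["tcp_rot"]
pickle.dump(c,open("pics/w1.pkl","wb")); cv2.imwrite("pics/w1.png",c["frame"][:,:,::-1])
print(c["tool_from_camera"]); print(proj(c,[501,-437,42]),proj(c,[450,-401.7,42]))
E
```

```text
clock: 1.43
tool_pos: [499.5, -438.1, 200.3]
tcp_rot: [0.375, 0.927, 0.0, -0.0]
ft_force: [1.0, 0.9, 0.5]
width: 1.001
grip_force: 0.0
clock: 2.1
tool_pos: [499.9, -438.1, 200.8]
tcp_rot: [0.299, 0.954, -0.0, 0.0]
ft_force: [-0.1, -0.4, 0.5]
width: 1.0
grip_force: 0.0
t 2.1 pos [ 499.9233 -438.1429  200.8452] q7 [ 1.0031  0.7381 -0.5366  1.5462  0.4284  0.9765  1.3026] F [-0.0781 -0.4117  0.537 ] w 88.0 g 0.0
shift [-0.0003  0.0021  0.1518] turn [-0.     0.    -0.001]
[[ 3.15048572e-04 -9.56084011e-01 -2.93092588e-01  7.61011978e+01]
 [ 9.99999765e-01  4.79467857e-04 -4.89139129e-04  6.89639956e-02]
 [ 6.08186575e-04 -2.93092366e-01  9.56083937e-01 -8.21958560e+01]
 [ 0.00000000e+00  0.00000000e+00  0.00000000e+00  1.00000000e+00]]
[325.77355735 253.39728572] [325.90529773 152.23321594]
```

View pics/w1.png

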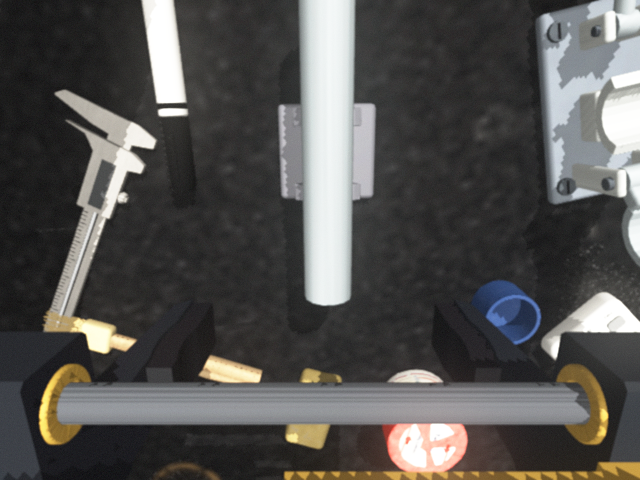

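Wrist view: the tube runs straight up the image, end at (328,303). The rest is at (327,150), as predicted, and the space for the fingers is clear. Descending to grasp.

```bash
python3 -m handwheel '[0,0.003,0.04,0,0,-0.001,100, 0,0.003,0.08,0,0,-0.001,100, 0,0.003,0.11,0,0,-0.001,100, 0,0.003,0.135,0,0,-0.001,100, 0,0.003,0.152,0,0,-0.001,100, 0,0.003,0.152,0,0,-0.001,100, 0,0.003,0.152,0,0,-0.001,100, 0,0.003,0.152,0,0,-0.001,40]' 60
python3 -m handwheel '[0,0,0,0,0,0,10, 0,0,0,0,0,0,10, 0,0,0,0,0,0,10, 0,0,0,0,0,0,10, 0,0,0,0,0,0,10, 0,0,0,0,0,0,10, 0,0,0,0,0,0,10, 0,0,0,0,0,0,10]' 60
```

```text
clock: 2.82
tool_pos: [501.9, -436.8, 88.1]
tcp_rot: [0.296, 0.955, -0.0, 0.001]
ft_force: [0.6, -0.0, -0.4]
width: 0.944
grip_force: 0.0
clock: 3.48
tool_pos: [501.1, -436.3, 86.7]
tcp_rot: [0.295, 0.955, 0.0, -0.0]
ft_force: [1.2, 0.1, -0.6]
width: 0.344
grip_force: 0.6
```

```bash
python3 -m handwheel '[0,0,0,0,0,0,10, 0,0,0,0,0,0,10, 0,0,0,0,0,0,10, 0,0,-0.02,0,0,0,10, 0,0,-0.05,0,0,0,10, 0,0,-0.1,0,0,0,10, 0,0,-0.15,0,0,0,10, 0,0,-0.17,0,0,0,10]' 60
python3 goal.py 505 -300 215 68.5
```

```text
clock: 4.15
tool_pos: [503.0, -437.3, 220.4]
tcp_rot: [0.295, 0.955, -0.001, 0.003]
ft_force: [1.5, -0.9, -1.1]
width: 0.319
grip_force: 59.7
t 4.15 pos [ 503.0231 -437.2944  220.3848] q7 [ 1.007   0.7163 -0.5492  1.5348  0.4193  1.0023  1.3126] F [ 1.5301 -0.8653 -1.1151] w 28.1 g 59.7
shift [0.1012 0.1526 0.0064] turn [0.0007 0.001  0.2143]
```

```bash
python3 - <<'E'
from h import *
np.set_printoptions(precision=0,suppress=True)
c=pickle.load(open("pics/top.pkl","rb"))
for p in [(135,322),(150,300),(160,250),(175,180),(195,60),(130,200),(140,320)]: print(p,depth(c,*p))
E
python3 goal.py 441 -304 220 68.5
```

```text
(135, 322) [449. -74.  63.]
(150, 300) [486. -97.  47.]
(160, 250) [ 572. -120.   49.]
(175, 180) [ 699. -155.   45.]
(195, 60) [ 919. -214.   73.]
(130, 200) [ 627. -111.  180.]
(140, 320) [452. -80.  54.]
t 4.15 pos [ 503.0231 -437.2944  220.3848] q7 [ 1.007   0.7163 -0.5492  1.5348  0.4193  1.0023  1.3126] F [ 1.5301 -0.8653 -1.1151] w 28.1 g 59.7
shift [ 0.1686  0.1    -0.0007] turn [0.0007 0.001  0.2143]
```

```bash
python3 -m handwheel '[0.03,0.02,0,0,0,0.02,10, 0.07,0.04,0,0,0,0.04,10, 0.11,0.065,0,0,0,0.06,10, 0.14,0.085,0,0,0,0.08,10, 0.16,0.095,0,0,0,0.1,10, 0.1685,0.1,0,0.0007,0.001,0.12,10, 0.1685,0.1,0,0.0007,0.001,0.14,10, 0.1685,0.1,0,0.0007,0.001,0.16,10]'; python3 -m handwheel '[0,0,0,0,0,0.02,10, 0,0,0,0,0,0.04,10, 0,0,0,0,0,0.054,10, 0,0,0,0,0,0.054,10, 0,0,0,0,0,0.054,10, 0,0,0,0,0,0.054,10, 0,0,0,0,0,0.054,10, 0,0,0,0,0,0.054,10]'
python3 goal.py 507 -300 120 68.5
python3 - <<'E'
from station import r
from h import *
s=r.observe(); c=dict(r.read_camera("wrist")); c["pos"]=s["tool_pos"];c["rot"]=s["tcp_rot"]
pickle.dump(c,open("pics/w2.pkl","wb")); cv2.imwrite("pics/w2.png",c["frame"][:,:,::-1])
E
```

```text
clock: 4.82
tool_pos: [438.7, -302.3, 214.6]
tcp_rot: [0.719, 0.695, -0.001, -0.004]
ft_force: [-0.4, 0.0, -1.9]
width: 0.316
grip_force: 59.7
clock: 5.48
tool_pos: [439.0, -303.1, 214.2]
tcp_rot: [0.824, 0.566, -0.002, -0.003]
ft_force: [-0.1, 0.5, -2.3]
width: 0.318
grip_force: 59.7
t 5.48 pos [ 439.0263 -303.141   214.237 ] q7 [ 0.7389  0.4785 -0.279   1.9016  0.1788  0.793  -0.0043] F [-0.1172  0.5248 -2.3061] w 28.0 g 59.7
shift [0.0363 0.084  0.1251] turn [-0.0012 -0.0002  0.0013]
```

View pics/w2.png

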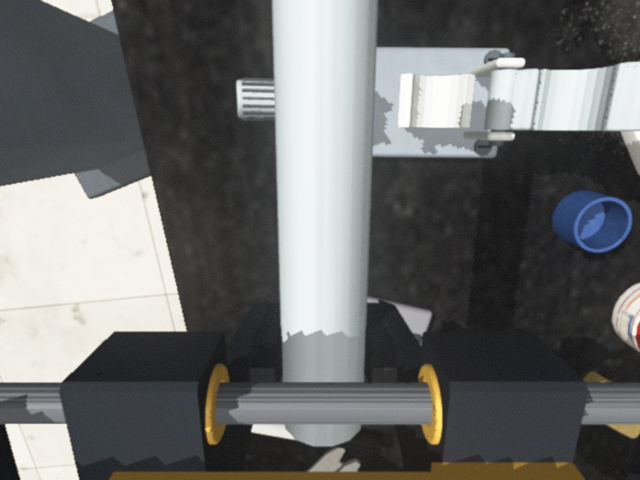

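Wrist view: the plate edges are level at rows 48 and 157, so the clamp is aligned with the tool. The saddle's left rim is at col 400–413, its rows 73–128. The strap leans off to the right.

Run:
```python
from h import *
np.set_printoptions(precision=1,suppress=True)
c=pickle.load(open("pics/w2.pkl","rb"))
a=np.radians(69.0); ey=np.array([np.cos(a),np.sin(a)]); ex=np.array([ey[1],-ey[0]])
L=lambda p:np.array([(p[:2]-[530,-242.4])@ex,(p[:2]-[530,-242.4])@ey,p[2]])
for n,u,v,z in [("rimL outer x-23",400,100,43),("rimL inner x-16",413,100,43),("plate top y+35",420,48,10),("plate bot y-35",420,157,10),("saddle y+15",406,73,43),("saddle y-15",406,128,43),("knob",256,99,42),("cheek y+25 top",510,60,55),("cheek y-25",490,138,55),("plateR",509,52,10)]:
    print(n,L(plane(c,u,v,z)),"depth",L(depth(c,u,v)))
# tube: edges at two rows
for v in (20,150,280): 
    row=c["depth"][v]; ok=np.where((row>50)&(row<160)&(np.arange(640)>240)&(np.arange(640)<400))[0]
    u=(ok.min()+ok.max())/2; p=plane(c,u,v,c["pos"][2]-45); print("tube",v,ok.min(),ok.max(),L(p),"top",L(depth(c,u,v)),"TCP",L(c["pos"]))
p=depth(c,325,437);print("end?",L(p),L(plane(c,325,440,c["pos"][2]-45)))
```

```text
rimL outer x-23 [-19.2   1.7  43. ] depth [-18.7   1.9  39.8]
rimL inner x-16 [-11.5   1.7  43. ] depth [-10.8   1.9  39.2]
plate top y+35 [-2.4 35.3 10. ] depth [-2.3 35.3  9.8]
plate bot y-35 [  2.4 -33.5  10. ] depth [  4.5 -34.2   0.8]
saddle y+15 [-16.6  16.5  43. ] depth [-10.6  20.3  10.3]
saddle y-15 [-14.7 -14.1  43. ] depth [ -8.4 -14.2  10. ]
knob [-104.7    2.4   42. ] depth [-102.8    1.7   53.7]
cheek y+25 top [37.8 21.5 55. ] depth [37.8 21.6 55. ]
cheek y-25 [ 31.8 -19.7  55. ] depth [ 31.7 -19.7  55.3]
plateR [55.3 32.8 10. ] depth [55.5 32.9  9.6]
tube 20 273 377 [-63.4  15.3 169.2] top [-63.3  12.2 182.6] TCP [-63.2 -89.3 214.2]
tube 150 276 372 [-63.6 -20.4 169.2] top [-63.6 -19.7 182.6] TCP [-63.2 -89.3 214.2]
tube 280 280 367 [-63.8 -63.3 169.2] top [-63.7 -57.8 183.1] TCP [-63.2 -89.3 214.2]
end? [ -63.2 -114.5  184.5] [ -63.2 -129.6  169.2]
```

Run:
```python
from h import *
np.set_printoptions(precision=1,suppress=True)
c=pickle.load(open("pics/w2.pkl","rb"))
a=np.radians(69.0); ey=np.array([np.cos(a),np.sin(a)]); ex=np.array([ey[1],-ey[0]])
L=lambda p:np.array([(p[:2]-[530,-242.4])@ex,(p[:2]-[530,-242.4])@ey,p[2]])
for u in range(384,640,4): print(u,L(depth(c,u,100)),c["frame"][100,u].mean().round(),end=" | ")
f=c["frame"][40:170,370:640,::-1]; cv2.imwrite("pics/w2c.png",cv2.resize(f,None,fx=2.9,fy=2.9,interpolation=cv2.INTER_CUBIC))
```

```text
384 [-24.4   3.7  10.9] 141.0 | 388 [-21.8   3.6  11.8] 203.0 | 392 [-18.9   3.7  10.3] 200.0 | 396 [-16.4   3.7  11.1] 205.0 | 400 [-18.7   1.9  39.8] 250.0 | 404 [-16.7   1.8  41.8] 252.0 | 408 [-14.5   1.7  43. ] 253.0 | 412 [-11.9   1.8  41.7] 160.0 | 416 [-8.2  2.2 35.5] 190.0 | 420 [-5.3  2.3 33.2] 225.0 | 424 [-2.7  2.3 32.7] 240.0 | 428 [-0.2  2.4 32.4] 248.0 | 432 [ 2.1  2.3 33.1] 251.0 | 436 [ 5.   2.4 31.6] 253.0 | 440 [ 6.8  2.3 34. ] 253.0 | 444 [ 9.4  2.3 33.3] 253.0 | 448 [11.7  2.2 34.1] 252.0 | 452 [13.5  2.1 36.1] 248.0 | 456 [15.4  2.  38. ] 245.0 | 460 [16.8  1.8 41. ] 239.0 | 464 [18.3  1.6 44. ] 244.0 | 468 [21.3  1.8 42. ] 232.0 | 472 [24.4  1.9 39.6] 205.0 | 476 [37.3  3.7  9.8] 205.0 | 480 [40.1  3.7  9.4] 175.0 | 484 [42.4  3.7 10.4] 208.0 | 488 [30.7  1.4 48.3] 149.0 | 492 [31.4  1.1 52.6] 135.0 | 496 [33.2  1.  53.8] 172.0 | 500 [35.1  1.  54.6] 207.0 | 504 [36.9  0.9 55.7] 199.0 | 508 [39.7  1.  54.4] 238.0 | 512 [40.9  0.9 56.8] 230.0 | 516 [43.   0.8 57.2] 238.0 | 520 [44.7  0.8 58.3] 242.0 | 524 [45.9  0.6 60.4] 236.0 | 528 [47.7  0.6 61.3] 237.0 | 532 [50.   0.6 61.2] 238.0 | 536 [53.7  0.8 58. ] 144.0 | 540 [57.1  0.9 55.7] 232.0 | 544 [59.2  0.9 55.9] 202.0 | 548 [62.   1.  54.8] 231.0 | 552 [65.   1.1 53.3] 233.0 | 556 [66.4  0.9 55. ] 241.0 | 560 [69.6  1.1 53.2] 242.0 | 564 [70.6  0.9 55.5] 243.0 | 568 [72.5  0.9 56. ] 245.0 | 572 [75.5  1.  54.7] 244.0 | 576 [75.8  0.8 58. ] 241.0 | 580 [77.5  0.7 58.9] 243.0 | 584 [79.3  0.7 59.7] 226.0 | 588 [80.6  0.6 61.1] 227.0 | 592 [82.2  0.5 62. ] 204.0 | 596 [83.4  0.4 63.6] 204.0 | 600 [83.2  0.2 67.2] 171.0 | 604 [83.4  0.  70.3] 165.0 | 608 [82.6 -0.3 74.7] 129.0 | 612 [80.  -0.7 81.7] 207.0 | 616 [81.5 -0.7 82.4] 237.0 | 620 [81.3 -0.9 85.6] 240.0 | 624 [83.7 -0.9 85. ] 239.0 | 628 [85.  -0.9 85.9] 238.0 | 632 [85.8 -1.  87.5] 238.0 | 636 [86.2 -1.2 89.7] 241.0 |
```

View pics/w2c.png

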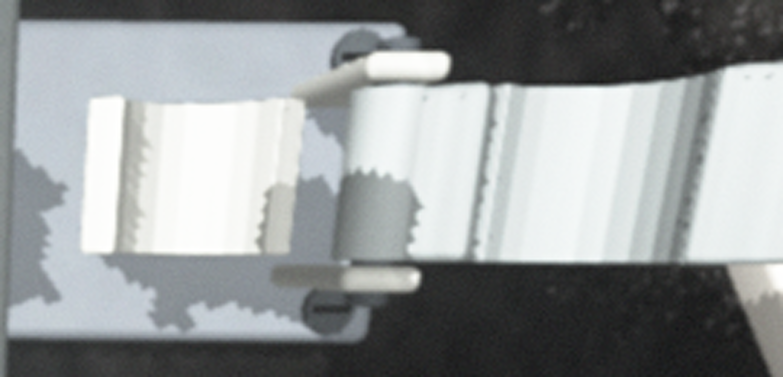

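```bash
python3 goal.py 511.3 -300.5 130 69.0
```

```text
t 5.53 pos [ 439.0148 -303.1757  214.234 ] q7 [ 0.7389  0.4785 -0.2789  1.9016  0.1788  0.793  -0.0046] F [ 0.7725 -0.1486 -1.1457] w 28.3 g 59.7
shift [0.0378 0.0895 0.1117] turn [-0.0012 -0.0002 -0.0001]
```

```bash
python3 -m handwheel '[0.01,0.02,0,0,0,0,10, 0.02,0.05,0,-0.0012,0,0,10, 0.03,0.075,0.02,-0.0012,0,0,10, 0.0378,0.0895,0.05,-0.0012,0,0,10, 0.0378,0.0895,0.08,-0.0012,0,0,10, 0.0378,0.0895,0.1,-0.0012,0,0,10, 0.0378,0.0895,0.1117,-0.0012,0,0,10, 0.0378,0.0895,0.1117,-0.0012,0,0,10]'
python3 -m handwheel '[0,0,0,0,0,0,10, 0,0,0,0,0,0,10, 0,0,0,0,0,0,10, 0,0,0,0,0,0,10, 0,0,0,0,0,0,10, 0,0,0,0,0,0,10, 0,0,0,0,0,0,10, 0,0,0,0,0,0,10]'
python3 goal.py 511.3 -300.5 93 69.0
python3 - <<'E'
from station import r
from h import *
s=r.observe(); c=dict(r.read_camera("wrist")); c["pos"]=s["tool_pos"];c["rot"]=s["tcp_rot"]
pickle.dump(c,open("pics/w3.pkl","wb")); cv2.imwrite("pics/w3.png",c["frame"][:,:,::-1])
np.set_printoptions(precision=1,suppress=True)
a=np.radians(69.0); ey=np.array([np.cos(a),np.sin(a)]); ex=np.array([ey[1],-ey[0]])
L=lambda p:np.array([(p[:2]-[533.2,-242.5])@ex,(p[:2]-[533.2,-242.5])@ey,p[2]])
H,W=c["depth"].shape
for v in (200,230,260,290):
    print(v,[(u,*np.round(L(depth(c,u,v)),1)) for u in range(200,460,6)])
E
```

```text
clock: 6.2
tool_pos: [510.2, -300.0, 128.1]
tcp_rot: [0.824, 0.566, -0.0, -0.002]
ft_force: [-0.1, 0.3, -1.2]
width: 0.314
grip_force: 59.7
clock: 6.87
tool_pos: [511.4, -300.6, 130.1]
tcp_rot: [0.825, 0.566, 0.0, -0.0]
ft_force: [0.4, -0.8, -2.2]
width: 0.316
grip_force: 59.7
t 6.87 pos [ 511.4448 -300.5589  130.146 ] q7 [ 0.6319  0.6851 -0.2403  1.7869  0.2354  0.6973 -0.1055] F [ 0.4443 -0.779  -2.1642] w 27.8 g 59.7
shift [-0.     -0.0002  0.0495] turn [ 0.0001 -0.0001 -0.0003]
200 [(200, np.float64(-62.6), np.float64(-21.8), np.float64(9.1)), (206, np.float64(-59.1), np.float64(-21.6), np.float64(10.4)), (212, np.float64(-55.0), np.float64(-20.9), np.float64(14.4)), (218, np.float64(-52.2), np.float64(-21.0), np.float64(13.6)), (224, np.float64(-50.0), np.float64(-21.6), np.float64(10.4)), (230, np.float64(-47.2), np.float64(-21.7), np.float64(9.6)), (236, np.float64(-43.6), np.float64(-21.4), np.float64(11.8)), (242, np.float64(-41.0), np.float64(-21.7), np.float64(10.1)), (248, np.float64(-37.7), np.float64(-21.5), np.float64(11.0)), (254, np.float64(-34.7), np.float64(-21.6),
[... 9586 characters left out ...]
4(-75.2), np.float64(0.4)), (398, np.float64(42.9), np.float64(-75.3), np.float64(0.2)), (404, np.float64(46.5), np.float64(-75.7), np.float64(-0.9)), (410, np.float64(49.4), np.float64(-74.8), np.float64(1.3)), (416, np.float64(53.1), np.float64(-75.2), np.float64(0.3)), (422, np.float64(56.6), np.float64(-75.4), np.float64(-0.0)), (428, np.float64(60.0), np.float64(-75.3), np.float64(0.3)), (434, np.float64(63.2), np.float64(-75.0), np.float64(0.9)), (440, np.float64(66.6), np.float64(-75.0), np.float64(0.8)), (446, np.float64(70.0), np.float64(-75.0), np.float64(1.0)), (452, np.float64(73.6), np.float64(-75.2), np.float64(0.6)), (458, np.float64(77.0), np.float64(-75.2), np.float64(0.5))]
```

View pics/w3.png

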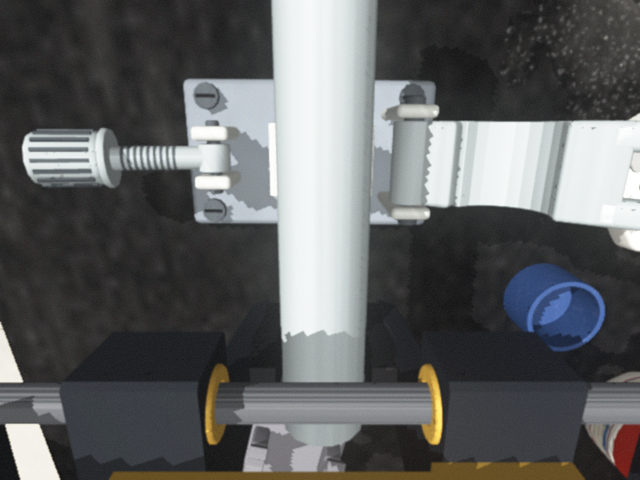

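Wrist view at hover: the tube lies over the saddle, left rim strip at (269–277,160). Plate edges are at cols 183–435, the knob at (65,158), the clevis at (211,157) and the cheeks at (416,112).

Run:
```python
from h import *
np.set_printoptions(precision=1,suppress=True)
c=pickle.load(open("pics/w3.pkl","rb"))
a=np.radians(69.0); ey=np.array([np.cos(a),np.sin(a)]); ex=np.array([ey[1],-ey[0]])
L=lambda p:np.array([(p[:2]-[533.2,-242.5])@ex,(p[:2]-[533.2,-242.5])@ey,p[2]])
for n,u,v,z in [("plL -66",184,90,10),("plR 54",436,90,10),("plL -66",194,215,10),("plR54",424,218,10),("rim -23",269,160,43),("pivot -48,0",211,157,33),("cheek 36,25",416,112,55),("cheek 36,-25",411,213,55),("knob -105,0",62,158,44),("top +35",300,80,10),("bot -35",250,223,10)]: print(n,L(plane(c,u,v,z)))
```

```text
plL -66 [-65.1  30.4  10. ]
plR 54 [53.4 30.3 10. ]
plL -66 [-66.1 -29.4  10. ]
plR54 [ 52.2 -31.2  10. ]
rim -23 [-22.1   0.7  43. ]
pivot -48,0 [-48.7   1.3  33. ]
cheek 36,25 [34.7 19.  55. ]
cheek 36,-25 [ 35.2 -19.2  55. ]
knob -105,0 [-106.8    1.7   44. ]
top +35 [-10.5  34.7  10. ]
bot -35 [-37.6 -33.7  10. ]
```

```bash
python3 -m handwheel '[0,-0.0006,0.01,0,0,0.0014,10, 0,-0.0006,0.018,0,0,0.0014,10, 0,-0.0006,0.024,0,0,0.0014,10, 0,-0.0006,0.03,0,0,0.0014,10, 0,-0.0006,0.036,0,0,0.0014,10, 0,-0.0006,0.04,0,0,0.0014,10, 0,-0.0006,0.044,0,0,0.0014,10, 0,-0.0006,0.046,0,0,0.0014,10]'
python3 -m handwheel '[0,0,0.0005,0,0,0,10, 0,0,0.001,0,0,0,10, 0,0,0.0015,0,0,0,10, 0,0,0.002,0,0,0,10, 0,0,0.0025,0,0,0,10, 0,0,0.003,0,0,0,10, 0,0,0.0035,0,0,0,10, 0,0,0.0035,0,0,0,10]'
```

```text
clock: 7.58
tool_pos: [510.9, -300.3, 95.1]
tcp_rot: [0.827, 0.562, 0.0, -0.0]
ft_force: [1.1, 0.4, -1.9]
width: 0.315
grip_force: 59.7
clock: 8.25
tool_pos: [510.9, -300.3, 92.9]
tcp_rot: [0.827, 0.562, 0.0, -0.0]
ft_force: [-0.8, -0.5, -1.7]
width: 0.322
grip_force: 59.6
```

```bash
python3 -m handwheel '[0,0,0.0005,0,0,0,10, 0,0,0.001,0,0,0,10, 0,0,0.0015,0,0,0,10, 0,0,0.002,0,0,0,10, 0,0,0.002,0,0,0,10, 0,0,0.002,0,0,0,10, 0,0,0.002,0,0,0,10, 0,0,0.002,0,0,0,10]'
python3 goal.py 511 -300 92 68.5
python3 - <<'E'
from station import r
from h import *
s=r.observe(); c=dict(r.read_camera("wrist")); c["pos"]=s["tool_pos"];c["rot"]=s["tcp_rot"]
pickle.dump(c,open("pics/w4.pkl","wb"))
for v in (200,250,290): print([round(float(depth(c,u,v)[2]),1) for u in (320,324,328)])
E
```

```text
clock: 8.92
tool_pos: [510.9, -300.4, 91.5]
tcp_rot: [0.827, 0.562, 0.0, -0.0]
ft_force: [-2.0, -0.1, 2.1]
width: 0.32
grip_force: 59.5
t 8.92 pos [ 510.8944 -300.4167   91.4594] q7 [ 0.6171  0.7457 -0.2198  1.7938  0.2528  0.6295 -0.1285] F [-2.028  -0.0653  2.1408] w 28.1 g 59.5
shift [ 0.0006 -0.0001 -0.0007] turn [ 0.     -0.0001 -0.0003]
[61.5, 62.8, 61.4]
[61.8, 62.3, 61.4]
[61.1, 63.0, 61.8]
```

```bash
python3 -m handwheel '[0,0,0,0,0,0,70, 0,0,0,0,0,0,70, 0,0,0,0,0,0,70, 0,0,0,0,0,0,70, 0,0,0,0,0,0,70, 0,0,0,0,0,0,70, 0,0,0,0,0,0,70, 0,0,-0.01,0,0,0,70]' 20
python3 -m handwheel '[0,0,-0.02,0,0,0,70, 0,0,-0.05,0,0,0,70, 0,0,-0.1,0,0,0,70, 0,0,-0.15,0,0,0,70, 0,0,-0.2,0,0,0,70, 0,0,-0.2,0,0,0,70, 0,0,-0.2,0,0,0,70, 0,0,-0.2,0,0,0,70]'
python3 - <<'E'
from station import r
from h import *
s=r.observe(); c=dict(r.read_camera("wrist")); c["pos"]=s["tool_pos"];c["rot"]=s["tcp_rot"]
pickle.dump(c,open("pics/w5.pkl","wb")); cv2.imwrite("pics/w5.png",c["frame"][:,:,::-1]); print(s["width"],s["ft_force"],s["tool_pos"])
E
```

```text
clock: 9.63
tool_pos: [510.2, -299.9, 98.0]
tcp_rot: [0.827, 0.562, -0.0, -0.001]
ft_force: [-0.2, 0.1, 0.5]
width: 0.701
grip_force: 0.0
clock: 10.3
tool_pos: [510.5, -300.3, 248.8]
tcp_rot: [0.827, 0.562, 0.0, -0.0]
ft_force: [-0.5, -0.8, -0.5]
width: 0.698
grip_force: 0.0
0.697696066374522 [-0.47260698 -0.75235574 -0.45241851] [ 510.54995397 -300.3469234   248.83399781]
```

View pics/w5.png

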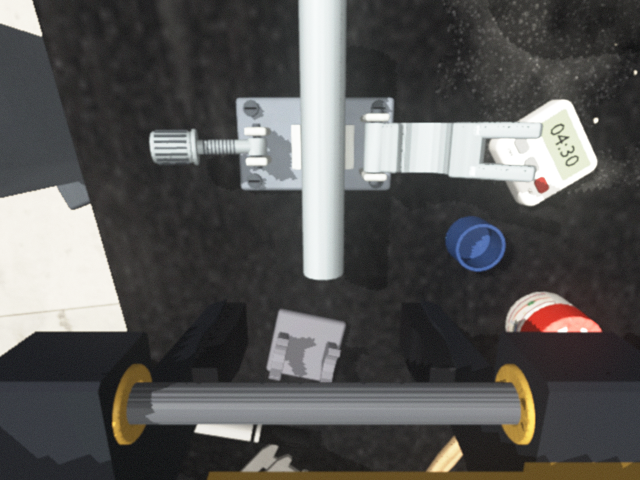

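The tube lies in the saddle, its end at (323,278). The fork prongs reach from about (482,130) to (541,130). The timer lies beneath them.

```bash
python3 - <<'E'
from h import *
np.set_printoptions(precision=1,suppress=True)
c=pickle.load(open("pics/w5.pkl","rb"))
a=np.radians(68.5); ey=np.array([np.cos(a),np.sin(a)]); ex=np.array([ey[1],-ey[0]])
L=lambda p:np.array([(p[:2]-[533.0,-242.5])@ex,(p[:2]-[533.0,-242.5])@ey,p[2]])
print("tube end",L(plane(c,323,275,47)),L(plane(c,323,140,62)))
for u,v in [(460,150),(475,150),(495,130),(515,130),(535,130),(525,172),(532,175),(384,146)]: print(u,v,L(depth(c,u,v)))
E
python3 goal.py 660 -295 200 68.5
```

```text
tube end [ -0.2 -93.1  47. ] [-0.   5.6 62. ]
460 150 [81.6  0.4 85.1]
475 150 [88.6  0.7 90.2]
495 130 [96.  11.9 97.3]
515 130 [104.6  11.9 102.9]
535 130 [112.7  12.  108.4]
525 172 [110.9 -10.1 107.9]
532 175 [114.5 -11.7 108.8]
384 146 [40.2  1.6 58. ]
t 10.35 pos [ 510.1982 -300.1426  247.9762] q7 [ 0.6643  0.519  -0.2813  1.731   0.1732  0.9177 -0.0645] F [-0.5345  0.5274 -0.0372] w 61.7 g 0.0
shift [0.0798 0.1833 0.0637] turn [-0.0003 -0.0002 -0.0003]
```

```bash
python3 goal.py 655 -290.5 235 158.5
```

```text
t 10.35 pos [ 510.1982 -300.1426  247.9762] q7 [ 0.6643  0.519  -0.2813  1.731   0.1732  0.9177 -0.0645] F [-0.5345  0.5274 -0.0372] w 61.7 g 0.0
shift [0.083  0.1748 0.0171] turn [-0.0001 -0.0003 -0.2503]
```

```bash
python3 -m handwheel '[0.02,0.04,0,0,0,-0.02,0, 0.04,0.08,0,0,0,-0.04,0, 0.06,0.12,0,0,0,-0.06,0, 0.075,0.15,0,0,0,-0.08,0, 0.083,0.17,0.01,0,0,-0.1,0, 0.083,0.175,0.017,0,0,-0.12,0, 0.083,0.175,0.017,0,0,-0.14,0, 0.083,0.175,0.017,0,0,-0.16,0]' 20;python3 -m handwheel '[0,0,0,0,0,-0.02,0, 0,0,0,0,0,-0.04,0, 0,0,0,0,0,-0.06,0, 0,0,0,0,0,-0.08,0, 0,0,0,0,0,-0.094,0, 0,0,0,0,0,-0.094,0, 0,0,0,0,0,-0.094,0, 0,0,0,0,0,-0.094,0]'
python3 goal.py 655 -290.5 149 158.5
```

```text
clock: 11.02
tool_pos: [655.2, -290.1, 233.0]
tcp_rot: [0.453, 0.891, 0.0, -0.002]
ft_force: [0.5, -0.4, 0.3]
width: 0.119
grip_force: 0.0
clock: 11.68
tool_pos: [655.5, -290.6, 235.1]
tcp_rot: [0.179, 0.984, 0.001, -0.001]
ft_force: [-0.7, -0.3, 0.9]
width: 0.003
grip_force: 0.0
t 11.68 pos [ 655.5257 -290.6061  235.1114] q7 [ 0.713   0.8016 -0.6104  1.3598  0.472   1.1273  1.2551] F [-0.7252 -0.3261  0.855 ] w 0.3 g 0.0
shift [ 0.0005 -0.0002  0.1148] turn [ 0.0002 -0.0002  0.0025]
```

```bash
python3 -m handwheel '[-0.01,0,0,0,0,0.0025,0, -0.01,0,0.02,0,0,0.0025,0, -0.01,0,0.045,0,0,0.0025,0, -0.01,0,0.07,0,0,0.0025,0, -0.01,0,0.09,0,0,0.0025,0, -0.01,0,0.105,0,0,0.0025,0, -0.01,0,0.105,0,0,0.0025,0, -0.01,0,0.105,0,0,0.0025,0]'
cat > st.py <<'E'
from station import r
from h import *
a=np.radians(68.5); ey=np.array([np.cos(a),np.sin(a)]); ex=np.array([ey[1],-ey[0]])
s=r.observe(); p=s["tool_pos"]; d=p[:2]-[533.0,-242.5]
print("t",round(s["clock"],2),"clamp x,y,tipz",(d@ex).round(1),(d@ey).round(1),(p[2]-64).round(1),"F clamp",(s["ft_force"][:2]@ex).round(1),(s["ft_force"][:2]@ey).round(1),s["ft_force"][2].round(1))
E
python3 st.py
```

```text
clock: 12.35
tool_pos: [662.8, -293.3, 156.8]
tcp_rot: [0.185, 0.983, 0.001, -0.0]
ft_force: [-0.8, 0.2, -0.7]
width: 0.005
grip_force: 0.0
t 12.35 clamp x,y,tipz 139.4 0.3 92.8 F clamp -0.8 -0.1 -0.7
```

```bash
python3 -m handwheel '[0.0125,0,0,0,0,0,0, 0.026,0,-0.003,0,0,0,0, 0.0365,0,-0.0055,0,0,0,0, 0.0445,0,-0.01,0,0,0,0, 0.055,0,-0.015,0,0,0,0, 0.067,0,-0.02,0,0,0,0, 0.079,0,-0.0255,0,0,0,0, 0.0925,0,-0.03,0,0,0,0]'; python3 st.py
```

```text
clock: 13.02
tool_pos: [599.4, -268.4, 182.2]
tcp_rot: [0.186, 0.983, 0.0, 0.002]
ft_force: [2.1, 0.1, 2.0]
width: 0.007
grip_force: 1.1
t 13.02 clamp x,y,tipz 71.3 0.3 118.2 F clamp 1.9 0.8 2.0
```

```bash
python3 -m handwheel '[0.012,0,-0.0036,0,0,0,0, 0.0227,0,-0.0063,0,0,0,0, 0.0347,0,-0.009,0,0,0,0, 0.048,0,-0.0103,0,0,0,0, 0.06,0,-0.0103,0,0,0,0, 0.0707,0,-0.009,0,0,0,0, 0.08,0,-0.0063,0,0,0,0, 0.088,0,-0.003,0,0,0,0]'; python3 st.py
```

```text
clock: 13.68
tool_pos: [536.1, -244.0, 182.0]
tcp_rot: [0.185, 0.983, 0.0, 0.0]
ft_force: [1.7, -0.0, -0.1]
width: 0.007
grip_force: 0.7
t 13.68 clamp x,y,tipz 3.4 -0.2 118.0 F clamp 1.6 0.6 -0.1
```

```bash
python3 -m handwheel '[0.0107,0,0.0073,0,0,0,0, 0.02,0,0.0127,0,0,0,0, 0.028,0,0.02,0,0,0,0, 0.036,0,0.0287,0,0,0,0, 0.0427,0,0.038,0,0,0,0, 0.048,0,0.0473,0,0,0,0, 0.052,0,0.0567,0,0,0,0, 0.056,0,0.0673,0,0,0,0]'; python3 st.py
```

```text
clock: 14.35
tool_pos: [497.5, -228.7, 131.0]
tcp_rot: [0.185, 0.983, 0.0, 0.0]
ft_force: [2.1, -0.1, 0.9]
width: 0.004
grip_force: 0.5
t 14.35 clamp x,y,tipz -38.1 -0.1 67.0 F clamp 2.0 0.7 0.9
```

```bash
python3 -m handwheel '[0.0027,0,0.004,0,0,0,0, 0.0053,0,0.008,0,0,0,0, 0.008,0,0.0107,0,0,0,0, 0.008,0,0.0127,0,0,0,0, 0.008,0,0.0147,0,0,0,0, 0.008,0,0.0153,0,0,0,0, 0.008,0,0.016,0,0,0,0, 0.008,0,0.016,0,0,0,0]'; python3 st.py
```

```text
clock: 15.02
tool_pos: [492.0, -226.5, 120.3]
tcp_rot: [0.185, 0.983, 0.0, -0.0]
ft_force: [-3.5, 1.4, 7.7]
width: 0.007
grip_force: 4.0
t 15.02 clamp x,y,tipz -44.0 -0.1 56.3 F clamp -3.7 -0.0 7.7
```

```bash
python3 -m handwheel '[0,0,0.0007,0,0,0,0, 0,0,0.0014,0,0,0,0, 0,0,0.002,0,0,0,0, 0,0,0.002,0,0,0,0, 0,0,0.002,0,0,0,0, 0,0,0.002,0,0,0,0, 0,0,0.002,0,0,0,0, 0,0,0.002,0,0,0,0]'; python3 st.py
```

```text
clock: 15.68
tool_pos: [492.0, -226.4, 119.9]
tcp_rot: [0.185, 0.983, -0.0, -0.0]
ft_force: [-7.6, 1.8, 21.3]
width: 0.008
grip_force: 10.9
t 15.68 clamp x,y,tipz -44.0 -0.1 55.9 F clamp -7.7 -1.1 21.3
```

```bash
python3 -m handwheel '[0,0,-0.02,0,0,0,52, 0,0,-0.06,0,0,0,52, 0.02,0,-0.1,0,0,0,52, 0.05,0,-0.12,0,0,0,52, 0.082,0,-0.12,0,0,0,52, 0.082,0,-0.12,0,0,0,52, 0.082,0,-0.12,0,0,0,52, 0.082,0,-0.12,0,0,0,52]' 12; python3 st.py
python3 - <<'E'
from station import r
from h import *
s=r.observe(); c=dict(r.read_camera("wrist")); c["pos"]=s["tool_pos"];c["rot"]=s["tcp_rot"]
pickle.dump(c,open("pics/w6.pkl","wb")); cv2.imwrite("pics/w6.png",c["frame"][:,:,::-1])
E
```

```text
clock: 16.35
tool_pos: [435.5, -204.7, 208.3]
tcp_rot: [0.185, 0.983, 0.0, 0.001]
ft_force: [0.2, -0.4, 0.2]
width: 0.516
grip_force: 0.0
t 16.35 clamp x,y,tipz -104.6 -0.5 144.3 F clamp 0.3 -0.3 0.2
```

View pics/w6.png

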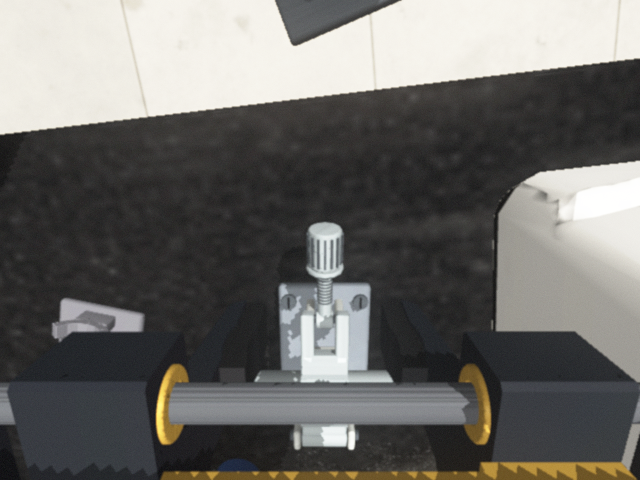

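The strap is shut, with the fork prongs at (340,325) over the bolt's foot. The knob is at (325,250), centred under the tool.

```bash
python3 - <<'E'
from h import *
np.set_printoptions(precision=1,suppress=True)
c=pickle.load(open("pics/w6.pkl","rb"))
a=np.radians(68.5); ey=np.array([np.cos(a),np.sin(a)]); ex=np.array([ey[1],-ey[0]])
L=lambda p:np.array([(p[:2]-[533.0,-242.5])@ex,(p[:2]-[533.0,-242.5])@ey,p[2]])
for u,v in [(325,232),(325,250),(325,265),(311,250),(339,250),(324,290),(309,340),(341,340)]: print(u,v,L(depth(c,u,v)))
E
python3 goal.py 435.2 -203.7 85 158.5
```

```text
325 232 [-118.     0.7   49. ]
325 250 [-107.2    0.8   51.8]
325 265 [-96.9   0.8  50.6]
311 250 [-105.7   -8.1   47. ]
339 250 [-105.2    9.7   45.4]
324 290 [-74.3   0.3  37.4]
309 340 [-46.7  -9.5  56.1]
341 340 [-46.6  11.5  55.9]
t 16.4 pos [ 435.7135 -204.6448  208.149 ] q7 [ 0.9009  0.4844 -0.6859  2.0217  0.431   0.78    1.156 ] F [-0.2346  0.1373  0.0265] w 45.7 g 0.0
shift [0.0012 0.0007 0.1642] turn [0.0002 0.0001 0.0003]
```

```bash
python3 -m handwheel '[0.001,0.0016,0.04,0,0,0,52, 0.001,0.0016,0.08,0,0,0,52, 0.001,0.0016,0.115,0,0,0,52, 0.001,0.0016,0.14,0,0,0,52, 0.001,0.0016,0.155,0,0,0,52, 0.001,0.0016,0.162,0,0,0,52, 0.001,0.0016,0.162,0,0,0,52, 0.001,0.0016,0.162,0,0,0,20]' 12; python3 -m handwheel '[0,0,0,0,0,0,5, 0,0,0,0,0,0,5, 0,0,0,0,0,0,5, 0,0,0,0,0,0,5, 0,0,0,0,0,0,5, 0,0,0,0,0,0,5, 0,0,0,0,0,0,5, 0,0,0,0,0,0,5]' 12; python3 st.py
```

```text
clock: 17.07
tool_pos: [435.4, -202.9, 87.1]
tcp_rot: [0.185, 0.983, 0.0, 0.001]
ft_force: [-0.4, -0.9, -0.3]
width: 0.467
grip_force: 0.0
clock: 17.73
tool_pos: [435.1, -203.3, 87.4]
tcp_rot: [0.186, 0.983, -0.0, 0.001]
ft_force: [-0.9, -1.7, 7.1]
width: 0.247
grip_force: 12.0
t 17.73 clamp x,y,tipz -105.5 0.5 23.4 F clamp -0.3 -1.9 7.1
```

```bash
python3 -m handwheel '[-0.0023,0,-0.008,0,0,0,5, -0.0055,0,-0.0152,0,0,0,5, -0.0093,0,-0.022,0,0,0,5, -0.0137,0,-0.0287,0,0,0,5, -0.0188,0,-0.0348,0,0,0,5, -0.0245,0,-0.0403,0,0,0,5, -0.0307,0,-0.045,0,0,0,5, -0.0373,0,-0.0493,0,0,0,5]' 12; python3 st.py
```

```text
clock: 18.4
tool_pos: [458.9, -212.7, 123.8]
tcp_rot: [0.185, 0.983, 0.0, -0.002]
ft_force: [-7.4, 0.4, 7.4]
width: 0.245
grip_force: 12.8
t 18.4 clamp x,y,tipz -79.9 0.6 59.8 F clamp -7.1 -2.4 7.4
```

```bash
python3 -m handwheel '[-0.0072,0,-0.0045,0,0,0,5, -0.0144,0,-0.0076,0,0,0,5, -0.0221,0,-0.0096,0,0,0,5, -0.0299,0,-0.011,0,0,0,5, -0.0379,0,-0.0117,0,0,0,5, -0.0456,0,-0.0113,0,0,0,5, -0.051,0,-0.0106,0,0,0,5, -0.0527,0,-0.0103,0,0,0,5]' 12; python3 st.py
```

```text
clock: 19.07
tool_pos: [492.9, -226.0, 129.9]
tcp_rot: [0.185, 0.983, 0.0, -0.006]
ft_force: [-16.2, 2.7, 9.2]
width: 0.261
grip_force: 12.0
t 19.07 clamp x,y,tipz -43.4 0.6 65.9 F clamp -16.1 -3.4 9.2
```

```bash
python3 -m handwheel '[0.0055,0,0,0,0,0,25, 0.0055,0,0,0,0,0,30, 0.0055,0,0,0,0,0,45, 0.0055,0,0,0,0,0,52, 0.0055,0,0,0,0,0,52, 0.0055,0,0,0,0,0,52, 0.0055,0,0,0,0,0,52, 0.0055,0,0,0,0,0,52]' 12; python3 st.py
python3 - <<'E'
from station import r
from h import *
s=r.observe(); c=dict(r.read_camera("wrist")); c["pos"]=s["tool_pos"];c["rot"]=s["tcp_rot"]
pickle.dump(c,open("pics/w7.pkl","wb")); cv2.imwrite("pics/w7.png",c["frame"][:,:,::-1])
E
```

```text
clock: 19.73
tool_pos: [494.0, -225.8, 131.6]
tcp_rot: [0.185, 0.983, 0.0, 0.0]
ft_force: [0.2, -0.1, 0.3]
width: 0.525
grip_force: 0.0
t 19.73 clamp x,y,tipz -42.4 1.2 67.6 F clamp 0.2 0.0 0.3
```

View pics/w7.png

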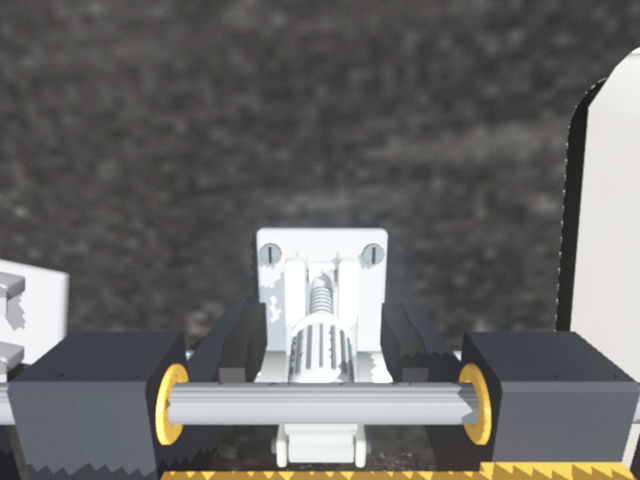

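The bolt stands in the slot: shank at (320,295) between the prongs, knob leaning inwards between the open fingers. Retreating straight up and checking the knob by depth.

```bash
python3 -m handwheel '[0,0,-0.01,0,0,0,55, 0,0,-0.03,0,0,0,55, 0,0,-0.06,0,0,0,55, 0,0,-0.1,0,0,0,55, 0.03,0,-0.14,0,0,0,55, 0.06,0,-0.16,0,0,0,55, 0.06,0,-0.16,0,0,0,55, 0.06,0,-0.16,0,0,0,55]'; python3 st.py
python3 - <<'E'
from station import r
from h import *
np.set_printoptions(precision=1,suppress=True)
a=np.radians(68.5); ey=np.array([np.cos(a),np.sin(a)]); ex=np.array([ey[1],-ey[0]])
s=r.observe(); cw=dict(r.read_camera("wrist")); cw["pos"]=s["tool_pos"];cw["rot"]=s["tcp_rot"]
for n,c in (("wrist",cw),("top",r.read_camera("top"))):
    uu,vv=np.meshgrid(np.arange(640),np.arange(480))
    e,_=ray(c,0,0); M=np.column_stack([ray(c,c["cx"]+c["fx"],c["cy"])[1]-ray(c,c["cx"],c["cy"])[1],ray(c,c["cx"],c["cy"]+c["fy"])[1]-ray(c,c["cx"],c["cy"])[1],ray(c,c["cx"],c["cy"])[1]])
    P=np.stack([(uu-c["cx"])/c["fx"],(vv-c["cy"])/c["fy"],np.ones_like(uu)],-1)*c["depth"][...,None]@M.T+e
    L=np.stack([(P[...,:2]-[533.0,-242.5])@ex,(P[...,:2]-[533.0,-242.5])@ey,P[...,2]],-1)
    def rep(t,lo,hi):
        m=np.all((L>lo)&(L<hi),-1)&(c["depth"]>0); print(n,t,m.sum(),L[m].mean(0) if m.any() else "",L[m].min(0) if m.any() else "",L[m].max(0) if m.any() else "")
    rep("knob up",(-80,-30,88),(20,30,115)); rep("knob low",(-125,-20,35),(-85,20,60)); rep("tube top",(-20,-100,55),(20,-20,70)); rep("fork",(-66,-18,45),(-50,18,62))
E
```

```text
clock: 20.45
tool_pos: [451.5, -209.9, 252.6]
tcp_rot: [0.185, 0.983, -0.0, 0.001]
ft_force: [1.1, 0.1, -0.1]
width: 0.548
grip_force: 0.0
t 20.45 clamp x,y,tipz -87.8 0.5 188.6 F clamp 1.0 0.5 -0.1
wrist knob up 1034 [-35.4   0.6  96.4] [-45.9 -11.1  88.1] [-20.6  11.9 101.4]
wrist knob low 0   
wrist tube top 936 [ -3.3 -33.   60. ] [-14.9 -88.7  55. ] [ 11.  -20.2  63.5]
wrist fork 531 [-58.4   0.6  55.3] [-65.  -15.4  47. ] [-50.   16.7  57.9]
top knob up 97 [-29.7  -0.6  96.5] [-41.6 -11.1  88.4] [-21.    8.9 101.7]
top knob low 0   
top tube top 539 [ -1.2 -55.8  59.6] [-15.1 -91.2  55. ] [ 12.2 -20.1  65.5]
top fork 0
```

```bash
python3 -c "
from station import r
print(r.close_job())"
```

```text
the job is handed in; nothing more can be done
None
```

The job is handed in at 20.5 s: the last camera check showed the tube centred in the saddle to within about 3 mm, the hinged half fully shut, and the bolt leaning in the fork's slot with the gripper clear; no verdict came back.

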